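Index a drive shaft by its flat and hold the collar on it

ROBOT

A 6-joint arm with a two-finger parallel gripper is mounted at the origin on a cart in front of the work surface, level with it; the furniture and walls round the work are solid. World frame = base frame: x ahead of the robot, y to its left, z up, the work surface at z = 0. Lengths are in m, angles in rad, forces in N, time in s.
With the tool pointing down it reaches from about 0.425 to 0.925 m from the base axis. Payload 12.5 kg.
Tool frame: the origin (TCP) lies midway between the tips of the shut fingers; the grasp point (between the pads) lies 19 mm behind it (env.grip_depth is the distance from the TCP to the grasp point, in m); z points along the fingers, x is the direction in which the jaws open and shut, and the axes are right-handed (so a half turn about z gives the same grasp; the last joint's range is limited). The gripper opens to 85 mm and grips with 20 to 120 N. Pads are 22 mm wide; open, the fingers measure 114 mm over their backs; the gripper's body (76 mm by 85 mm) begins 54 mm behind the grasp point. The pads swing forward as they close: fully open they stand 13 mm farther back than shut.
Start: joints at [-1.315, 0.491, 1.559, -0, 1.092, -0.106], TCP at [0.221, -0.585, 0.231] pointing down, gripper open.
Joint ranges: [-3.1, 3.1], [-0.84, 2.19], [0.05, 2.79], [-1.13, 4.28], [0.06, 2.93], [-2.69, 2.69]. Speed limits (rad/s): [2.22, 2.22, 2.79, 3.14, 3.14, 3.14].

INTERFACE

Orientations are given as a unit quaternion [w, x, y, z].
In Python, from rig import env gives the robot as it stands.
- The arm moves only by the shell command python3 -m pendant 'ROWS' [FORCE]. ROWS is JSON, a list of rows, each an object of numbers: "dx", "dy", "dz": the shift along the tool's x, y, z as a fraction of full scale; "wx", "wy", "wz": the turn, a rotation vector about the tool's x, y, z as a fraction of full scale; "hand": the gripper's target within -1 to 1 (shut at 1, half-way at 0, fully open at -1). A call has 1 to 20 rows; each row is the pose to reach, as a shift and turn from the pose commanded when the call began, along the tool's axes at that moment, turning the shorter way round; what a row does not reach only later rows make up. Full scale, the value 1, is 0.3 m for a shift and pi rad for a turn. A row lasts 1/10 s, in which the tool goes at most 50 mm and 8.59 degrees, less where a joint would pass 70% of its speed; a pose out of reach is approached as far as the arm can. A call with a number of a shift or a turn outside -1 to 1 is refused whole. A call with a gripper value outside its range is refused whole. The fingers move at their own pace and stop on an object; FORCE is the grip in N (left out, the last holds). Time passes only in rows, so rows that repeat a pose let the fingers close. It gives the time, the measured TCP pose, the force and the opening at its end, in the units of the state.
- env.get_state(): the state, without advancing time (a new reading comes with each control period).
- env.camera(name): name is "side" or "top" or "wrist"; returns a dict with "pixels" (400x640x3 uint8, blue, green, red), "range_z" (400x640 float32, m along the optical axis (not along the pixel's ray), 0 where there is no reading), "fx", "fy", "cx", "cy" (pixels), "rvec" (rotation vector, rad) and "tvec" (3), from world to camera coordinates, as OpenCV has them. Camera axes: x right, y down, z forward; pixel columns grow to the right and rows downward; lengths in m; the calibration is good to about 2 mm. A picture is of the moment at which its call begins.
- env.close_job(): hands the job in, once; it reports no verdict.
The state is a dict: "time": time; "qpos": joint angles; "qvel": joint speeds; "joint_efforts": joint torques, N m; "position": TCP position; "tool_rot": TCP orientation; "force": force on the tool from outside, world axes, zero at the start; "wrist_torque": the same for the moment, N m; "opening": opening from 0.0 (shut) to 1.0 (fully open).
Only numpy, scipy, OpenCV 4.12 (cv2) and the standard library are available. Lean on these libraries where they do the work, as an engineer would, in place of code of your own. Each camera call takes 0.05 s, during which the arm holds its last target.

TASK

Feel for the flat of the drive's upright shaft by closing the fingers with one of them flat on it, and turn the shaft until that flat squarely faces the two-ribbed guide trough on top of the case. Only then put the collar over the shaft with its set-screw on the flat, lower it until it sits fully home on the shaft's shoulder, and finish while still gripping it there, the screw pointing straight at the trough, so that a colleague can tighten the screw. Leave the weight, vial, eraser and cork where they stand.

Things in the scene. Friction and masses are not known exactly. Their poses are not given: they have to be found in the camera images.
- drive: Fixed grey bench drive, case 116 (x) by 106 (y) mm, top 55 mm above the table. Origin: centre of the underside, below the shaft's axis; z up; yaw within 0.45 rad. On top, on the -x side, the guide trough: two radial ribs 20 mm long, 9 mm apart, 7 mm high, 33 to 53 mm from the shaft's axis. A fixed bearing flange 48 mm wide, 3 mm high, surrounds the shaft.
- seat (a point): Point fixed to the drive on the shaft's axis at the top of the shaft's shoulder, 61 mm above the table: the collar's underside centre comes here. Axes as the drive's.
- shaft (a joint): Turn of the upright steel shaft (rad), positive anticlockwise from above; 0 when its flat faces the trough (the drive's -x). Starts between 0.5 and 1.5, limits +-3.1; turns evenly and stays where left (0.05 N m of friction). Above a round shoulder (34 mm wide, 2.5 mm high) stands the D-shaped shaft: 20 mm diameter, 45 mm long, 16 mm across the flat, which runs its whole length.
- shaft_tip (a point): Centre of the shaft's upper end, on its axis, 106 mm above the table, 45 mm above the shoulder. The end has a 3 mm chamfer.
- flat: The flat of the shaft, a vertical plane strip 15.5 mm wide and 41 mm high, 6 mm from the shaft's axis. Origin: centre of its surface, 21.5 mm above the shoulder; its -x axis points straight out of the flat, z up. It turns with the shaft.
- collar: Aluminium ring, outer diameter 42, height 30, bore 23 mm, 0.1 to 0.16 kg, flat on the table. Origin: centre of the underside, z up. The set-screw is on its -x side, 15 mm up: a 9 mm head out to 27 mm from the axis; its 6 mm wide point reaches in to 7.3 mm from the axis, so the collar goes down the shaft only with the screw over the flat (within 15 degrees). A grasp along y clears the screw.
- weight_100g: Bystander: brass weight 22 mm wide, 30 mm tall, origin at centre of the underside.
- vial: Bystander: specimen vial 21 mm wide, 52 mm tall, origin at centre of the underside.
- rubber_eraser: Bystander: eraser 21x42x13 mm, origin at centre of the underside.
- cork: Bystander: cork 26 mm wide, 24 mm tall, origin at centre of the underside.
- lamp_top (a point): Not handled: highest point of a fixed gooseneck lamp (205 mm above the table), whose neck and head hang between the collar's side of the table and the drive, at x 0.47 to 0.9, y -0.04 to 0.14. Carry the collar over it or round in front of it. A fixed analytical balance, 344 mm tall, stands at x 0.36 to 0.74, y below -0.4: rise clear of it.
Things that resemble listed ones, but are neither listed nor needed, are in the scene too. What is shaped like the drive but turquoise or yellow is not meant.

How it is judged:
On the way, in this order (a step that is already met when the one before it is completed fails the run):
1. a finger closes on the flat of the shaft (contact force between the fingers and flat above 1 N and horizontal distance between collar and seat above 0.05 m), for 0.1 s.
2. the shaft is turned until its flat faces the trough (within 0.13 rad), the collar not yet on it (value of joint shaft between -0.13 and 0.13 rad and horizontal distance between collar and seat above 0.05 m), for 0.2 s.
3. the collar sits on the shoulder with its screw on the flat (z of collar in the frame of seat between -0.004 and 0.003 m and horizontal distance between collar and seat below 0.004 m), for 0.2 s.
At the end, for the whole second after the job is handed in: The collar's underside is within 3 mm of the shoulder, its axis within 4 mm of the shaft's and within 5 degrees of upright, the shaft's flat within 0.17 rad of facing the trough and the collar's screw within 0.2 rad of pointing at it; the fingers still grip the collar (over 2 N), at rest (all of step 3 and angle between collar's own z axis and vertical below 0.09 rad and value of joint shaft between -0.17 and 0.17 rad and angle between the x axis of collar and the x axis of drive, either way round below 0.2 rad and x of collar in the frame of flat above 0 m and contact force between the fingers and collar above 2 N and linear speed of collar below 0.02 m/s); the arm keeps its last pose, push and grip.
It fails at once if a bystander is pushed more than 25 mm or knocked over (distance of any of weight_100g, vial, rubber_eraser, cork from where it was at the start of the episode above 0.025 m or angle between any of weight_100g, vial, cork's own z axis and vertical above 0.6 rad).
It also fails if it takes over 69 s, if anything falls off the work surface, if the arm or the gripper's body presses on something with over 40 N, if the wrist force passes 120 N, or if a joint passes its speed limit or range.

## Working session

There is one attempt and no reset: what is moved stays moved. The work goes in short steps, Python scripts to look and compute and a shell command to move; the robot and the scene stay as the last step left them, time stands still between calls to the robot, and variables do not carry over. Pictures are saved under pics/ and viewed, and the job is handed in when it is done.

```bash
ls; mkdir -p pics; cat > h.py <<'E'
import numpy as np, cv2
from rig import env
def cam(n,save=None):
    c=env.camera(n)
    if save: cv2.imwrite(f'pics/{save}.png',c['pixels'])
    c['R']=cv2.Rodrigues(np.array(c['rvec'],float))[0]; c['t']=np.array(c['tvec'],float).ravel()
    return c
def cloud(c):
    z=c['range_z'].astype(float); v,u=np.mgrid[:z.shape[0],:z.shape[1]]
    P=np.stack([(u-c['cx'])/c['fx']*z,(v-c['cy'])/c['fy']*z,z],-1)
    return (P-c['t'])@c['R']   # world
def ray(c,u,v,h):
    d=c['R'].T@np.array([(u-c['cx'])/c['fx'],(v-c['cy'])/c['fy'],1]); o=-c['R'].T@c['t']
    return o+d*(h-o[2])/d[2]
def proj(c,p):
    q=c['R']@np.array(p)+c['t']; return c['fx']*q[0]/q[2]+c['cx'],c['fy']*q[1]/q[2]+c['cy']
E
python3 - <<'E'
from h import *
for n in('side','top','wrist'):
    c=cam(n,n+'0'); print(n,-c['R'].T@c['t'],c['fx'])
s=env.get_state()
print({k:np.round(v,3) for k,v in s.items()}, env.grip_depth)
E
```

```text
pics
side [ 0.43618361 -0.72220972  0.77648751] 380.74590193745104
top [0.50919124 0.12770033 1.15539405] 409.1401476468552
wrist [ 0.2949021  -0.5577573   0.37196215] 339.01993729043244
{'time': np.float64(0.15), 'qpos': array([-1.315,  0.491,  1.559,  0.   ,  1.092, -0.106]), 'qvel': array([ 0.   , -0.003, -0.002, -0.001, -0.001,  0.002]), 'joint_efforts': array([ 1.0000e-03, -6.1871e+01, -2.6169e+01, -0.0000e+00,  3.0000e-03,
        0.0000e+00]), 'position': array([ 0.221, -0.584,  0.231]), 'tool_rot': array([-0.   ,  0.823, -0.568, -0.   ]), 'force': array([ 0.113, -0.076, -0.667]), 'wrist_torque': array([ 0.022,  0.014, -0.027]), 'opening': np.float64(0.998)} 0.0187
```

View pics/side0.png

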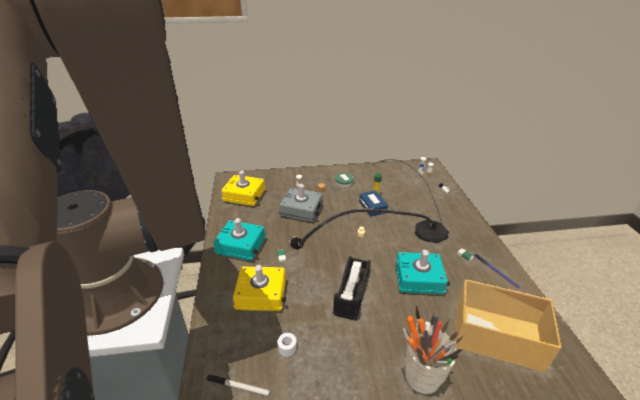

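View pics/top0.png

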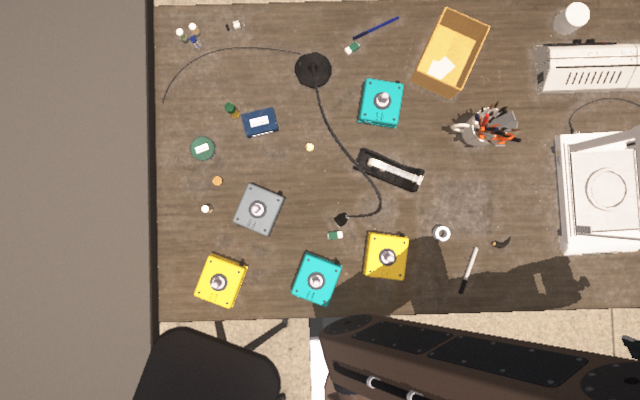

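View pics/wrist0.png

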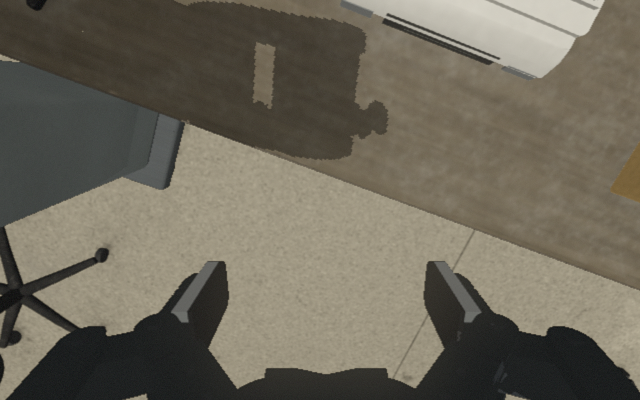

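The grey drive is at top (258,209) and side (301,204). The collar, a pale ring, is at top (442,233) and side (287,345). The turquoise and yellow drives, at top (381,103), (316,278), (387,256) and (221,281), are decoys. Next I'll confirm with crops.

```bash
python3 - <<'E'
from h import *
c=cam('top'); s=cam('side')
I=c['pixels'];S=s['pixels']
a=cv2.resize(I[165:250,195:325],None,fx=5,fy=5,interpolation=cv2.INTER_CUBIC)[:, :]
b=cv2.resize(I[215:255,420:465],None,fx=8,fy=8,interpolation=cv2.INTER_CUBIC)
d=cv2.resize(S[170:230,265:345],None,fx=5,fy=5,interpolation=cv2.INTER_CUBIC)
e=cv2.resize(S[325:362,265:310],None,fx=8,fy=8,interpolation=cv2.INTER_CUBIC)
W=np.zeros((600,800,3),np.uint8)
cv2.imwrite('pics/c1.png',a)
W[:b.shape[0],:b.shape[1]]=b; W[:d.shape[0],380:380+d.shape[1]]=d; W[302:302+e.shape[0],380:380+e.shape[1]]=e[:298]
cv2.imwrite('pics/c2.png',W)
P=cloud(c)
print('shaft',ray(c,258,209,.106),'collar',ray(c,442,233,.03),'lamp head',ray(c,341,219,.1))
for n,(u,v) in dict(cork=(217,181),wt=(310,147),vial=(231,107),white=(207,208),er=(335,235)).items(): print(n,P[v,u])
# case top by depth+grey
m=(abs(P[...,2]-.055)<.006)&(abs(P[...,0]-P[209,240,0])<.15); 
lab,L,st,_=cv2.connectedComponentsWithStats(m.astype(np.uint8))
l=L[225,245]; pts=P[L==l]; print(l,len(pts),pts.mean(0)); v,u=np.nonzero(L==l)
print(cv2.minAreaRect(pts[:,:2].astype(np.float32)))
E
```

```text
shaft [0.51763172 0.27813934 0.106     ] collar [ 0.43689609 -0.21439995  0.03      ] lamp head [0.48540402 0.06603209 0.1       ]
cork [0.59900732 0.40074445 0.02586992]
wt [0.68504839 0.14116157 0.02997412]
vial [0.78921944 0.34593098 0.08191604]
white [0.52493426 0.42275589 0.05259458]
er [0.43931869 0.07899889 0.01063514]
18 1527 [0.51908713 0.28482132 0.05552381]
((0.5190141201019287, 0.28595057129859924), (0.1061403900384903, 0.11539790034294128), 65.36713409423828)
```

View pics/c1.png

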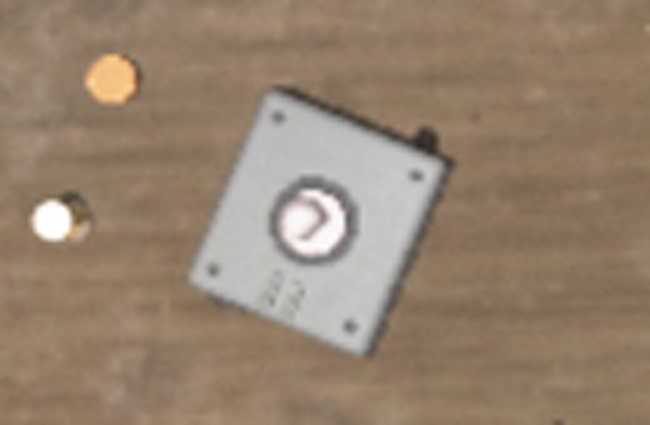

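View pics/c2.png

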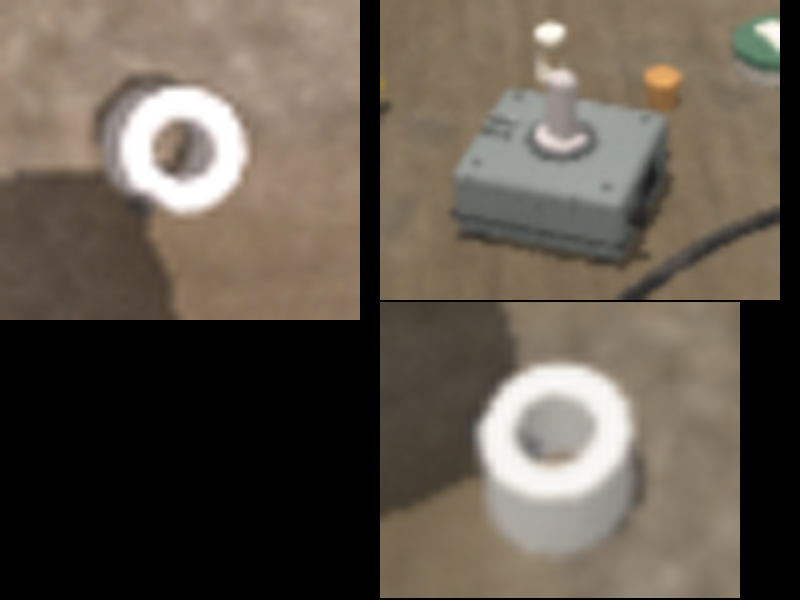

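The grey drive and the collar are both confirmed. The trough is at crop (285,293), so the drive's yaw is about -0.43. I'll rise first and look at the collar with the wrist camera on the way.

```bash
cat >> h.py <<'E'
from scipy.spatial.transform import Rotation as Rn
def toolR():
    q=env.get_state()['tool_rot']; return Rn.from_quat([q[1],q[2],q[3],q[0]])
def plan(x,y,z,th):
    """fractions to reach TCP x,y,z with tool down, tool x at angle th"""
    s=env.get_state(); R=toolR(); d=R.inv().apply(np.array([x,y,z])-s['position'])/.3
    T=Rn.from_matrix(np.array([[np.cos(th),np.sin(th),0],[np.sin(th),-np.cos(th),0],[0,0,-1]]))
    w=(R.inv()*T).as_rotvec()/np.pi
    print('plan d',np.round(d,4),'w',np.round(w,4),'rows>=',round(max(np.linalg.norm(d)*.3/.05,np.linalg.norm(w)*180/8.59),1))
def st():
    s=env.get_state(); R=toolR().as_matrix()
    print('t',round(float(s['time']),2),'p',np.round(s['position'],4),'th',round(float(np.arctan2(R[1,0],R[0,0])),4),'tilt',np.round(R[:2,2],4),'F',np.round(s['force'],1),'T',np.round(s['wrist_torque'],2),'op',round(float(s['opening']),3),'q',np.round(s['qpos'],2))
E
python3 - <<'E'
from h import *
s=env.get_state(); c=cam('wrist'); R=toolR().as_matrix()
print('cam in tool',R.T@(-c['R'].T@c['t']-s['position']),'fwd in tool',R.T@c['R'][2])
plan(.221,-.584,.42,-1.209); plan(.37,-.25,.42,-.4)
E
```

```text
cam in tool [ 0.00110838 -0.07836194 -0.14114964] fwd in tool [4.48779832e-04 3.03999302e-01 9.52672149e-01]
plan d [-1.900e-03  1.000e-04 -6.295e-01] w [-0.      0.0001  0.    ] rows>= 3.8
plan d [-0.8674 -0.8585 -0.6293] w [-0.000e+00  1.000e-04 -2.575e-01] rows>= 8.2
```

```bash
python3 -m pendant '[{"dz":-0.32},{"dz":-0.63},{"dz":-0.63},{"dz":-0.63},{"dx":-0.87,"dy":-0.86,"dz":-0.63,"wz":-0.26},{"dx":-0.87,"dy":-0.86,"dz":-0.63,"wz":-0.26},{"dx":-0.87,"dy":-0.86,"dz":-0.63,"wz":-0.26},{"dx":-0.87,"dy":-0.86,"dz":-0.63,"wz":-0.26},{"dx":-0.87,"dy":-0.86,"dz":-0.63,"wz":-0.26},{"dx":-0.87,"dy":-0.86,"dz":-0.63,"wz":-0.26},{"dx":-0.87,"dy":-0.86,"dz":-0.63,"wz":-0.26},{"dx":-0.87,"dy":-0.86,"dz":-0.63,"wz":-0.26},{"dx":-0.87,"dy":-0.86,"dz":-0.63,"wz":-0.26},{"dx":-0.87,"dy":-0.86,"dz":-0.63,"wz":-0.26},{"dx":-0.87,"dy":-0.86,"dz":-0.63,"wz":-0.26},{"dx":-0.87,"dy":-0.86,"dz":-0.63,"wz":-0.26}]'
python3 - <<'E'
from h import *
st(); plan(.44,-.22,.2,0)
E
```

```text
t 0.3 p [ 0.2212 -0.5845  0.2311] th -1.209 tilt [-0.0001  0.0003] F [-0.4  0.5  0.5] T [-0.    0.05 -0.01] op 1.002 q [-1.31  0.49  1.56  0.    1.09 -0.11]
plan d [-0.8781 -1.1121  0.1041] w [-1.000e-04  1.000e-04 -3.848e-01] rows>= 8.5invalid input
```

```bash
python3 -m pendant '[{"dx":0,"dy":0,"dz":-0.32,"wx":0,"wy":0,"wz":0,"hand":-1},{"dx":0,"dy":0,"dz":-0.63,"wx":0,"wy":0,"wz":0,"hand":-1},{"dx":0,"dy":0,"dz":-0.63,"wx":0,"wy":0,"wz":0,"hand":-1},{"dx":0,"dy":0,"dz":-0.63,"wx":0,"wy":0,"wz":0,"hand":-1},{"dx":0,"dy":0,"dz":-0.63,"wx":0,"wy":0,"wz":0,"hand":-1}]'
python3 - <<'E'
from h import *
st(); plan(.37,-.25,.42,-.4)
E
```

```text
time: 0.8
position: [0.2215, -0.5851, 0.4263]
tool_rot: [0.003, 0.823, -0.568, 0.004]
force: [0.2, -0.9, 0.2]
opening: 0.995
t 0.8 p [ 0.2215 -0.5851  0.4263] th -1.2089 tilt [ 0.0024 -0.0092] F [ 0.2 -0.9  0.2] T [-0.   -0.01  0.01] op 0.995 q [-1.31  0.37  1.25  0.    1.51 -0.11]
plan d [-0.8697 -0.8586  0.012 ] w [ 0.0015 -0.0027 -0.2575] rows>= 7.3
```

All keys are required in each row. Next, across towards the collar at height.

```bash
python3 -m pendant '[{"dx":-0.87,"dy":-0.86,"dz":0,"wx":0,"wy":0,"wz":-0.26,"hand":-1},{"dx":-0.87,"dy":-0.86,"dz":0,"wx":0,"wy":0,"wz":-0.26,"hand":-1},{"dx":-0.87,"dy":-0.86,"dz":0,"wx":0,"wy":0,"wz":-0.26,"hand":-1},{"dx":-0.87,"dy":-0.86,"dz":0,"wx":0,"wy":0,"wz":-0.26,"hand":-1},{"dx":-0.87,"dy":-0.86,"dz":0,"wx":0,"wy":0,"wz":-0.26,"hand":-1},{"dx":-0.87,"dy":-0.86,"dz":0,"wx":0,"wy":0,"wz":-0.26,"hand":-1},{"dx":-0.87,"dy":-0.86,"dz":0,"wx":0,"wy":0,"wz":-0.26,"hand":-1},{"dx":-0.87,"dy":-0.86,"dz":0,"wx":0,"wy":0,"wz":-0.26,"hand":-1},{"dx":-0.87,"dy":-0.86,"dz":0,"wx":0,"wy":0,"wz":-0.26,"hand":-1},{"dx":-0.87,"dy":-0.86,"dz":0,"wx":0,"wy":0,"wz":-0.26,"hand":-1}]'
python3 - <<'E'
from h import *
st(); plan(.44,-.22,.2,0)
E
```

```text
time: 1.8
position: [0.3701, -0.2492, 0.42]
tool_rot: [0.0, 0.981, -0.194, -0.0]
force: [-0.8, 0.5, -0.7]
opening: 0.999
t 1.8 p [ 0.3701 -0.2492  0.42  ] th -0.3912 tilt [-0.0004 -0.0001] F [-0.8  0.5 -0.7] T [-0.04 -0.01  0.06] op 0.999 q [-0.74  0.07  1.66 -0.    1.41 -0.35]
plan d [ 0.1786 -0.179   0.7331] w [ 0.000e+00  1.000e-04 -1.245e-01] rows>= 4.7
```

```bash
python3 -m pendant '[{"dx":0.18,"dy":-0.18,"dz":0.73,"wx":0,"wy":0,"wz":-0.125,"hand":-1},{"dx":0.18,"dy":-0.18,"dz":0.73,"wx":0,"wy":0,"wz":-0.125,"hand":-1},{"dx":0.18,"dy":-0.18,"dz":0.73,"wx":0,"wy":0,"wz":-0.125,"hand":-1},{"dx":0.18,"dy":-0.18,"dz":0.73,"wx":0,"wy":0,"wz":-0.125,"hand":-1},{"dx":0.18,"dy":-0.18,"dz":0.73,"wx":0,"wy":0,"wz":-0.125,"hand":-1},{"dx":0.18,"dy":-0.18,"dz":0.73,"wx":0,"wy":0,"wz":-0.125,"hand":-1},{"dx":0.18,"dy":-0.18,"dz":0.73,"wx":0,"wy":0,"wz":-0.125,"hand":-1}]'
python3 - <<'E'
from h import *
st(); c=cam('wrist','w1'); print(proj(c,[.437,-.214,.03]),-c['R'].T@c['t'])
E
```

```text
time: 2.5
position: [0.4405, -0.2209, 0.2016]
tool_rot: [-0.0, 1.0, -0.0, -0.0]
force: [1.2, 0.7, 0.5]
opening: 1.001
t 2.5 p [ 0.4405 -0.2209  0.2016] th -0.0003 tilt [-0.0008  0.0003] F [1.2 0.7 0.5] T [ 0.03  0.01 -0.03] op 1.001 q [-0.6   0.34  1.91 -0.    0.89 -0.6 ]
(np.float64(321.32063639041985), np.float64(169.18502748673325)) [ 0.44172285 -0.14414235  0.34276227]
```

View pics/w1.png

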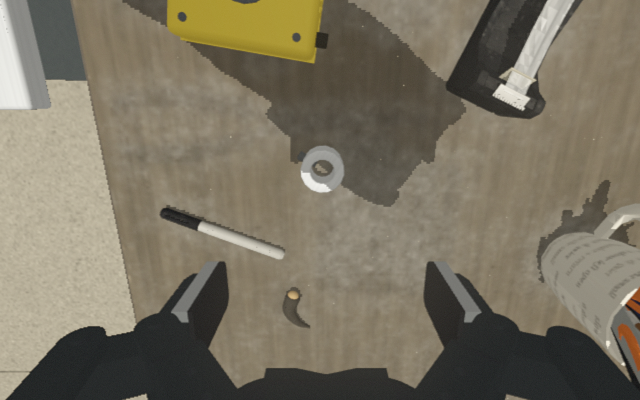

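The collar is at (322,169), with the dark screw head showing at its upper left, around (300,157). I'll measure both.

```bash
python3 - <<'E'
from h import *
c=cam('wrist'); I=c['pixels']
P=cloud(c); z=P[...,2]
roi=np.zeros(z.shape,bool); roi[135:205,285:360]=1
m=roi&(abs(z-.03)<.005); pts=P[m][:,:2].astype(np.float32)
(cx,cy),r=cv2.minEnclosingCircle(pts); print('top circ',cx,cy,r,len(pts))
g=roi&(z>.008)&(z<.024)
d=P-np.array([cx,cy,0]); rr=np.hypot(d[...,0],d[...,1])
k=g&(rr>.0225)&(rr<.032); q=d[k]; print(len(q),q.mean(0) if len(q) else 0, np.degrees(np.arctan2(q[:,1].mean(),q[:,0].mean())))
k2=g&(rr<.012)&(z>.01); q=d[k2]; print(len(q),q.mean(0) if len(q) else 0)
cv2.imwrite('pics/w1c.png',cv2.resize(I[135:205,285:360],None,fx=8,fy=8,interpolation=cv2.INTER_CUBIC))
E
```

```text
top circ 0.4373825490474701 -0.21637624502182007 0.020820187404751778 1036
44 [-0.02108341  0.01292932  0.01698826] 148.48144400097578
104 [-0.00207538 -0.00655552  0.01711143]
```

View pics/w1c.png

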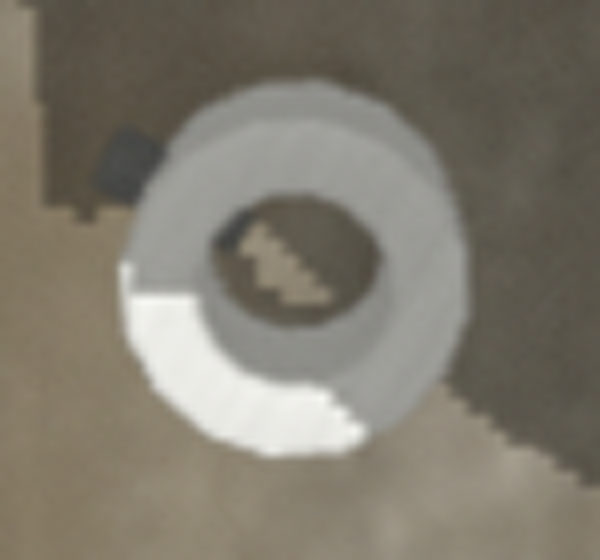

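```bash
python3 - <<'E'
from h import *
c=cam('wrist')
f=lambda u,v,h:ray(c,285+u/8-.5,135+v/8-.5,h)
C=np.array([.4374,-.2164,0])
for p in((130,165),(110,150),(235,230)):
    d=f(*p,.015)-C; print(d,np.hypot(*d[:2]),np.degrees(np.arctan2(d[1],d[0])))
d=f(130,165,.015)-f(235,230,.015); print(np.degrees(np.arctan2(d[1],d[0])))
plan(.44,-.22,.42,.2)
E
```

```text
[-0.01988017  0.01239408  0.015     ] 0.02342721672504397 148.05897284413425
[-0.02227811  0.01424107  0.015     ] 0.026440920537635155 147.41162802450822
[-0.0071357   0.00431504  0.015     ] 0.00833893043533842 148.83812080223794
147.62840001694275
plan d [-0.0009 -0.0015 -0.7233] w [ 0.0006 -0.0007 -0.0638] rows>= 4.3
```

```bash
python3 -m pendant '[{"dx":0,"dy":0,"dz":-0.2,"wx":0,"wy":0,"wz":0,"hand":-1},{"dx":0,"dy":0,"dz":-0.4,"wx":0,"wy":0,"wz":0,"hand":-1},{"dx":0,"dy":0,"dz":-0.4,"wx":0,"wy":0,"wz":0,"hand":-1},{"dx":0,"dy":0,"dz":-0.4,"wx":0,"wy":0,"wz":0,"hand":-1}]'
python3 - <<'E'
from h import *
st(); plan(.515,.07,.32,.8); plan(.515,.28,.32,1.6)
E
```

```text
time: 3.05
position: [0.441, -0.2206, 0.3259]
tool_rot: [0.002, 1.0, 0.0, 0.003]
force: [-0.9, 0.0, -0.8]
opening: 1.0
t 3.05 p [ 0.441  -0.2206  0.3259] th 0.0001 tilt [ 0.0069 -0.0049] F [-0.9  0.  -0.8] T [-0.02 -0.04 -0.02] op 1.0 q [-0.6   0.21  1.74 -0.    1.19 -0.6 ]
plan d [ 0.2464 -0.9687  0.0168] w [ 0.0023 -0.0015 -0.2546] rows>= 6.0
plan d [ 0.2465 -1.6687  0.0134] w [ 3.000e-03 -5.000e-04 -5.093e-01] rows>= 10.7
```

```bash
python3 -m pendant '[{"dx":0.25,"dy":-0.97,"dz":0,"wx":0,"wy":0,"wz":-0.255,"hand":-1},{"dx":0.25,"dy":-0.97,"dz":0,"wx":0,"wy":0,"wz":-0.255,"hand":-1},{"dx":0.25,"dy":-0.97,"dz":0,"wx":0,"wy":0,"wz":-0.255,"hand":-1},{"dx":0.25,"dy":-0.97,"dz":0,"wx":0,"wy":0,"wz":-0.255,"hand":-1},{"dx":0.25,"dy":-0.97,"dz":0,"wx":0,"wy":0,"wz":-0.255,"hand":-1},{"dx":0.25,"dy":-0.97,"dz":0,"wx":0,"wy":0,"wz":-0.255,"hand":-1},{"dx":0.25,"dy":-0.97,"dz":0,"wx":0,"wy":0,"wz":-0.255,"hand":-1},{"dx":0.25,"dy":-0.97,"dz":0,"wx":0,"wy":0,"wz":-0.255,"hand":-1}]'
python3 - <<'E'
from h import *
st(); plan(.515,.28,.19,1.6)
E
```

```text
time: 3.85
position: [0.5152, 0.0718, 0.3211]
tool_rot: [0.0, 0.92, 0.391, -0.0]
force: [-1.0, -0.1, 0.1]
opening: 1.0
t 3.85 p [0.5152 0.0718 0.3211] th 0.8034 tilt [-0.0003 -0.0003] F [-1.  -0.1  0.1] T [-0.01  0.03  0.  ] op 1.0 q [ 0.01  0.26  1.68 -0.    1.2  -0.79]
plan d [ 0.4992 -0.4822  0.4367] w [-1.000e-04  1.000e-04 -2.536e-01] rows>= 5.3
```

```bash
python3 -m pendant '[{"dx":0.5,"dy":-0.48,"dz":0,"wx":0,"wy":0,"wz":-0.25,"hand":-1},{"dx":0.5,"dy":-0.48,"dz":0,"wx":0,"wy":0,"wz":-0.25,"hand":-1},{"dx":0.5,"dy":-0.48,"dz":0,"wx":0,"wy":0,"wz":-0.25,"hand":-1},{"dx":0.5,"dy":-0.48,"dz":0,"wx":0,"wy":0,"wz":-0.25,"hand":-1},{"dx":0.5,"dy":-0.48,"dz":0,"wx":0,"wy":0,"wz":-0.25,"hand":-1},{"dx":0.5,"dy":-0.48,"dz":0.44,"wx":0,"wy":0,"wz":-0.25,"hand":-1},{"dx":0.5,"dy":-0.48,"dz":0.44,"wx":0,"wy":0,"wz":-0.25,"hand":-1},{"dx":0.5,"dy":-0.48,"dz":0.44,"wx":0,"wy":0,"wz":-0.25,"hand":-1},{"dx":0.5,"dy":-0.48,"dz":0.44,"wx":0,"wy":0,"wz":-0.25,"hand":-1},{"dx":0.5,"dy":-0.48,"dz":0.44,"wx":0,"wy":0,"wz":-0.25,"hand":-1}]'
python3 - <<'E'
from h import *
st(); c=cam('wrist','w2'); print(proj(c,[.518,.28,.106]))
P=cloud(c); np.savez('w2.npz',P=P)
E
```

```text
time: 4.85
position: [0.5172, 0.278, 0.1903]
tool_rot: [0.0, 0.702, 0.712, 0.0]
force: [-0.2, 0.1, 0.4]
opening: 0.994
t 4.85 p [0.5172 0.278  0.1903] th 1.5851 tilt [ 0.0004 -0.0001] F [-0.2  0.1  0.4] T [0.01 0.03 0.02] op 0.994 q [ 0.38  0.48  1.7  -0.    0.96 -1.2 ]
(np.float64(330.07390466108995), np.float64(207.0986875194444))
```

View pics/w2.png

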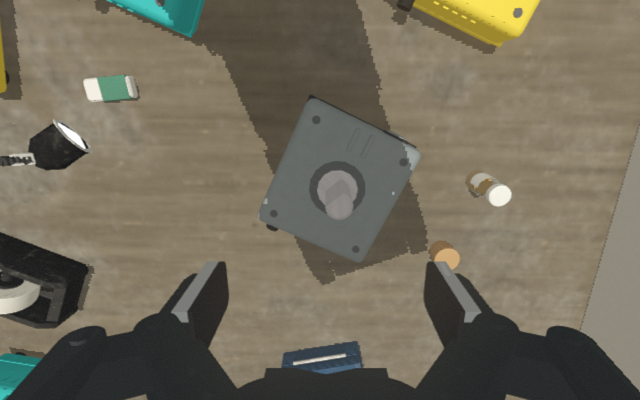

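The shaft stands at (340,200) and the trough ribs are at (357,142), on the drive's -x side. Bystanders near it are the vial at (490,190) and the cork at (445,257).

```bash
python3 - <<'E'
from h import *
I=cv2.imread('pics/w2.png'); P=np.load('w2.npz')['P']; z=P[...,2]
roi=np.zeros(z.shape,bool); roi[90:270,255:425]=1
m=roi&(abs(z-.055)<.003); mm=cv2.morphologyEx(m.astype(np.uint8),cv2.MORPH_OPEN,np.ones((3,3)))>0
r=cv2.minAreaRect(P[mm][:,:2].astype(np.float32)); print('case',r)
k=roi&(abs(z-.106)<.002); p=P[k][:,:2]; print('tip',len(p),p.mean(0),p.min(0),p.max(0))
k=roi&(z>.068)&(z<.1); p=P[k]; print('side pts',len(p),p.mean(0))
C=p.mean(0)
rb=roi&(abs(z-.062)<.002); d=P-P[roi&(abs(z-.106)<.002)].mean(0); R=np.hypot(d[...,0],d[...,1])
rib=rb&(R>.03)&(R<.056); q=d[rib]; print('ribs',len(q),q.mean(0),np.degrees(np.arctan2(q[:,1].mean(),q[:,0].mean())))
sh=roi&(abs(z-.061)<.0015)&(R<.024); print('shoulder',cv2.minEnclosingCircle(P[sh][:,:2].astype(np.float32)),sh.sum())
cr=cv2.resize(I[160:230,305:375],None,fx=8,fy=8,interpolation=cv2.INTER_CUBIC).astype(float)
cr=np.clip((cr-60)*1.8,0,255).astype(np.uint8)
cv2.imwrite('pics/w2c.png',cr)
E
```

```text
case ((0.5190866589546204, 0.28581786155700684), (0.10175710171461105, 0.11081251502037048), 65.25692749023438)
tip 229 [0.51931726 0.28710728] [0.51029587 0.27929494] [0.52609613 0.29408191]
side pts 292 [0.51330382 0.28492721 0.08466746]
ribs 141 [-0.04022662  0.01621625 -0.04397957] 158.04453841371537
shoulder ((0.5184069275856018, 0.2856031060218811), 0.016656020656228065) 328
```

View pics/w2c.png

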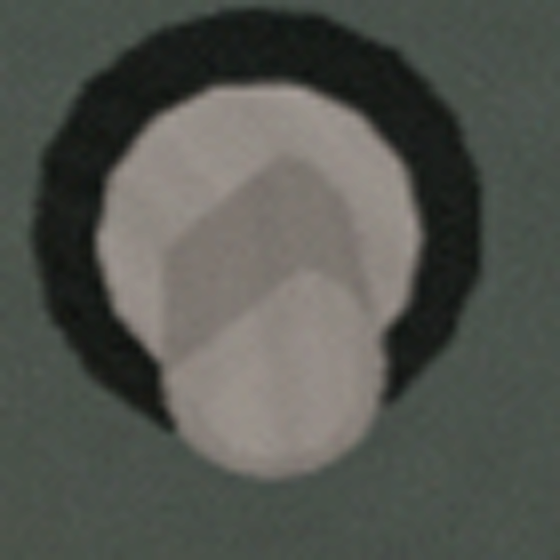

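```bash
python3 - <<'E'
from h import *
c=cam('wrist'); A=np.array([.5187,.2857])
f=lambda u,v,h:ray(c,305+u/8-.5,160+v/8-.5,h)[:2]
for (a,b,h) in (((168,246),(288,157),.061),((168,368),(310,268),.104)):
    p,q=f(*a,h),f(*b,h); e=q-p; n=np.array([e[1],-e[0]]);n/=np.linalg.norm(n)
    if n[0]>0:n=-n
    an=np.arctan2(n[1],n[0])%(2*np.pi); print(np.linalg.norm(e),'normal',np.degrees(an),'dist',(p-A)@n,'s',an-np.pi+.43)
for k in(.097,.092,.088):pass
P=np.load('w2.npz')['P'];z=P[...,2];roi=np.zeros(z.shape,bool); roi[160:230,305:375]=1
k=roi&(z>.066)&(z<.100);p=P[k][:,:2];u,s,vt=np.linalg.svd(p-p.mean(0),full_matrices=0);print(vt,s,p.mean(0))
print(ray(c,305+275/8-.5,160+375/8-.5,.106))
E
```

```text
0.015617143932484426 normal 218.5041775721223 dist 0.004625374665996546 s 1.1020246744060904
0.01553842506318574 normal 217.4725541267197 dist 0.005431804621432905 s 1.084019448643047
[[-0.46622036  0.88466862]
 [-0.88466862 -0.46622036]] [0.10448566 0.03087791] [0.51327891 0.28495011]
[0.5181479  0.28670456 0.106     ]
```

```bash
python3 - <<'E'
from h import *
plan(.5203,.2869,.19,.663);plan(.5203,.2869,.072,.663)
E
```

```text
plan d [0.0272 0.0096 0.005 ] w [ 0.0008 -0.0008  0.2937] rows>= 6.2
plan d [0.0268 0.0084 0.3984] w [ 0.0008 -0.0008  0.2937] rows>= 6.2
```

```bash
python3 -m pendant '[{"dx":0.027,"dy":0.009,"dz":0,"wx":0,"wy":0,"wz":0.294,"hand":-1},{"dx":0.027,"dy":0.009,"dz":0,"wx":0,"wy":0,"wz":0.294,"hand":-1},{"dx":0.027,"dy":0.009,"dz":0,"wx":0,"wy":0,"wz":0.294,"hand":-1},{"dx":0.027,"dy":0.009,"dz":0,"wx":0,"wy":0,"wz":0.294,"hand":-1},{"dx":0.027,"dy":0.009,"dz":0,"wx":0,"wy":0,"wz":0.294,"hand":-1},{"dx":0.027,"dy":0.009,"dz":0.1,"wx":0,"wy":0,"wz":0.294,"hand":-1},{"dx":0.027,"dy":0.009,"dz":0.2,"wx":0,"wy":0,"wz":0.294,"hand":-1},{"dx":0.027,"dy":0.009,"dz":0.3,"wx":0,"wy":0,"wz":0.294,"hand":-1},{"dx":0.027,"dy":0.009,"dz":0.395,"wx":0,"wy":0,"wz":0.294,"hand":-1},{"dx":0.027,"dy":0.009,"dz":0.395,"wx":0,"wy":0,"wz":0.294,"hand":-0.2},{"dx":0.027,"dy":0.009,"dz":0.395,"wx":0,"wy":0,"wz":0.294,"hand":0.2}]' 20
python3 - <<'E'
from h import *
st();plan(.5203,.2869,.072,.663); c=cam('wrist','w3')
E
```

```text
time: 6.05
position: [0.5199, 0.2874, 0.0725]
tool_rot: [0.0, 0.946, 0.326, 0.001]
force: [0.7, 0.1, 0.4]
opening: 0.691
t 6.05 p [0.5199 0.2874 0.0725] th 0.6632 tilt [0.0017 0.0006] F [0.7 0.1 0.4] T [0.03 0.02 0.  ] op 0.691 q [ 0.39  0.64  1.78 -0.    0.71 -0.27]
plan d [0.0001 0.0022 0.0015] w [ 0.0002 -0.0005  0.0001] rows>= 0.0
```

View pics/w3.png

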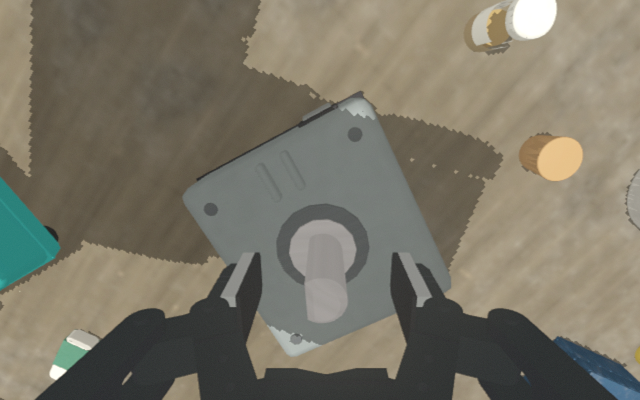

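The fingers straddle the shaft: pads at x=255 and 398, shaft at about 326, flat towards the left pad. Closing now.

```bash
python3 -m pendant '[{"dx":0,"dy":0,"dz":0,"wx":0,"wy":0,"wz":0,"hand":0.5},{"dx":0,"dy":0,"dz":0,"wx":0,"wy":0,"wz":0,"hand":1},{"dx":0,"dy":0,"dz":0,"wx":0,"wy":0,"wz":0,"hand":1},{"dx":0,"dy":0,"dz":0,"wx":0,"wy":0,"wz":0,"hand":1},{"dx":0,"dy":0,"dz":0,"wx":0,"wy":0,"wz":0,"hand":1},{"dx":0,"dy":0,"dz":0,"wx":0,"wy":0,"wz":0,"hand":1},{"dx":0,"dy":0,"dz":0,"wx":0,"wy":0,"wz":0,"hand":1},{"dx":0,"dy":0,"dz":0,"wx":0,"wy":0,"wz":0,"hand":1},{"dx":0,"dy":0,"dz":0,"wx":0,"wy":0,"wz":0,"hand":1}]' 20
python3 - <<'E'
from h import *
st(); c=cam('wrist','w4')
E
```

```text
time: 7.0
position: [0.5198, 0.2876, 0.0722]
tool_rot: [-0.0, 0.945, 0.326, 0.001]
force: [-0.5, 0.2, 7.4]
opening: 0.184
t 7.0 p [0.5198 0.2876 0.0722] th 0.6635 tilt [0.0026 0.001 ] F [-0.5  0.2  7.4] T [ 0.09 -0.01  0.04] op 0.184 q [ 0.39  0.64  1.78 -0.    0.71 -0.27]
```

View pics/w4.png

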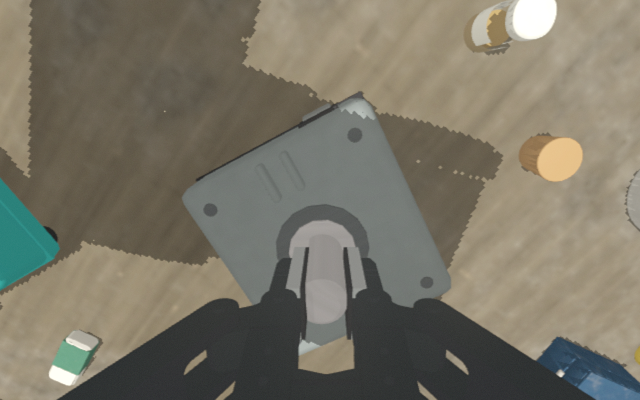

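The opening is 15.6 mm with little side force, so a finger lies flat on the flat. Next I turn by about 1.09 rad clockwise.

```bash
python3 -m pendant '[{"dx":0,"dy":0.0005,"dz":0,"wx":0,"wy":0,"wz":0.03,"hand":1},{"dx":-0.0005,"dy":0.001,"dz":0,"wx":0,"wy":0,"wz":0.06,"hand":1},{"dx":-0.0007,"dy":0.0015,"dz":0,"wx":0,"wy":0,"wz":0.09,"hand":1},{"dx":-0.001,"dy":0.002,"dz":0,"wx":0,"wy":0,"wz":0.12,"hand":1},{"dx":-0.0012,"dy":0.0025,"dz":0,"wx":0,"wy":0,"wz":0.15,"hand":1},{"dx":-0.0015,"dy":0.003,"dz":0,"wx":0,"wy":0,"wz":0.18,"hand":1},{"dx":-0.0018,"dy":0.0035,"dz":0,"wx":0,"wy":0,"wz":0.21,"hand":1},{"dx":-0.002,"dy":0.004,"dz":0,"wx":0,"wy":0,"wz":0.24,"hand":1},{"dx":-0.0025,"dy":0.0045,"dz":0,"wx":0,"wy":0,"wz":0.27,"hand":1},{"dx":-0.003,"dy":0.005,"dz":0,"wx":0,"wy":0,"wz":0.3,"hand":1},{"dx":-0.0033,"dy":0.0055,"dz":0,"wx":0,"wy":0,"wz":0.33,"hand":1},{"dx":-0.0036,"dy":0.0057,"dz":0,"wx":0,"wy":0,"wz":0.348,"hand":1},{"dx":-0.0036,"dy":0.0057,"dz":0,"wx":0,"wy":0,"wz":0.348,"hand":1},{"dx":-0.0036,"dy":0.0057,"dz":0,"wx":0,"wy":0,"wz":0.348,"hand":1},{"dx":-0.0036,"dy":0.0057,"dz":0,"wx":0,"wy":0,"wz":0.348,"hand":1}]' 20
python3 - <<'E'
from h import *
st(); c=cam('wrist','w5')
E
```

```text
time: 8.55
position: [0.5191, 0.2856, 0.0721]
tool_rot: [-0.0, 0.977, -0.213, 0.0]
force: [-4.8, 1.3, 10.7]
opening: 0.182
t 8.55 p [0.5191 0.2856 0.0721] th -0.4299 tilt [0.0008 0.0007] F [-4.8  1.3 10.7] T [ 0.24  0.72 -0.04] op 0.182 q [0.39 0.64 1.78 0.   0.71 0.82]
```

View pics/w5.png

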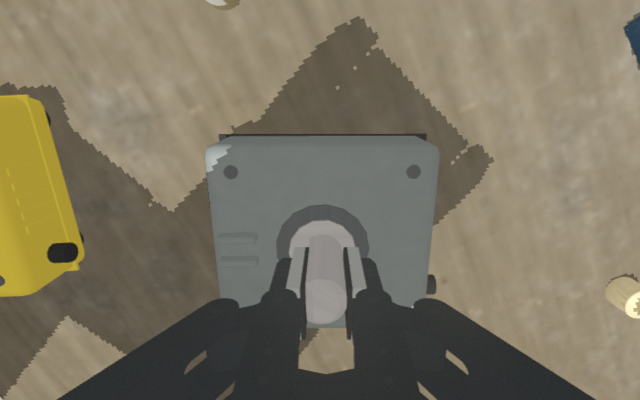

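The ribs run exactly along the jaw axis, at (238,250). Release, rise and check.

```bash
python3 -m pendant '[{"dx":0,"dy":0,"dz":0,"wx":0,"wy":0,"wz":0,"hand":0.4},{"dx":0,"dy":0,"dz":0,"wx":0,"wy":0,"wz":0,"hand":-0.5},{"dx":0,"dy":0,"dz":0,"wx":0,"wy":0,"wz":0,"hand":-1},{"dx":0,"dy":0,"dz":0,"wx":0,"wy":0,"wz":0,"hand":-1},{"dx":0,"dy":0,"dz":-0.1,"wx":0,"wy":0,"wz":0,"hand":-1},{"dx":0,"dy":0,"dz":-0.2,"wx":0,"wy":0,"wz":0,"hand":-1},{"dx":0,"dy":0,"dz":-0.3,"wx":0,"wy":0,"wz":0,"hand":-1},{"dx":0,"dy":0,"dz":-0.35,"wx":0,"wy":0,"wz":0,"hand":-1},{"dx":0,"dy":0,"dz":-0.35,"wx":0,"wy":0,"wz":0,"hand":-1}]' 20
python3 - <<'E'
from h import *
st(); c=cam('wrist','w6'); I=c['pixels']; P=cloud(c); z=P[...,2]
A=np.array([.5183,.2862,0]); d=P-A; R=np.hypot(d[...,0],d[...,1])
k=(R<.014)&(abs(z-.106)<.0025);u,v=proj(c,[*A[:2],.085]);print(u,v)
u,v=int(u),int(v)
m=(abs(z-.055)<.003)&(R<.09); mm=cv2.morphologyEx(m.astype(np.uint8),cv2.MORPH_OPEN,np.ones((3,3)))>0
print('case',cv2.minAreaRect(P[mm][:,:2].astype(np.float32)))
sh=(abs(z-.061)<.0015)&(R<.024); print('shoulder',cv2.minEnclosingCircle(P[sh][:,:2].astype(np.float32)))
rb=(abs(z-.062)<.002)&(R>.03)&(R<.056); q=d[rb]; print('ribs',len(q),np.degrees(np.arctan2(q[:,1].mean(),q[:,0].mean())))
print('tip',P[k].mean(0),u,v); np.save('uv.npy',[u,v])
cr=cv2.resize(I[v-38:v+42,u-40:u+40],None,fx=7,fy=7,interpolation=cv2.INTER_CUBIC).astype(float)
cv2.imwrite('pics/w6c.png',np.clip((cr-60)*1.8,0,255).astype(np.uint8))
E
```

```text
time: 9.5
position: [0.5199, 0.2855, 0.1777]
tool_rot: [-0.001, 0.977, -0.213, 0.002]
force: [-0.8, 0.6, -0.4]
opening: 1.001
t 9.5 p [0.5199 0.2855 0.1777] th -0.4298 tilt [0.0034 0.0013] F [-0.8  0.6 -0.4] T [-0.01  0.   -0.05] op 1.001 q [ 0.39  0.5   1.7  -0.    0.93  0.82]
321.28766019504195 203.2585947394015
case ((0.5184037685394287, 0.2863463759422302), (0.10213681310415268, 0.1116519495844841), 65.93544006347656)
shoulder ((0.5185538530349731, 0.2866753041744232), 0.016736071556806564)
ribs 159 155.00404755554808
tip [0.52007849 0.28645447 0.10452907] 321 203
```

View pics/w6c.png

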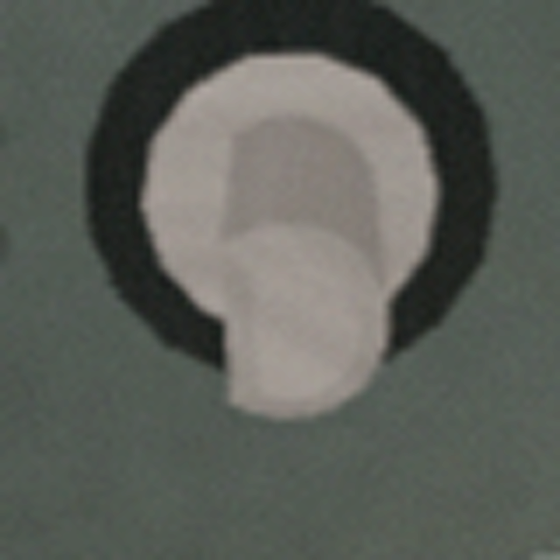

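The flat's edge now runs vertically at crop x≈230 and faces the trough on the left. The shaft is aligned. Now the collar.

```bash
python3 - <<'E'
from h import *
plan(.5199,.2855,.32,-.43);plan(.46,.02,.32,.3);plan(.4374,-.2164,.32,1.012)
E
```

```text
plan d [ 0.0018 -0.002  -0.4794] w [-0.0003 -0.0003  0.    ] rows>= 2.9
plan d [ 0.1892  0.8857 -0.48  ] w [-2.000e-04 -4.000e-04 -2.323e-01] rows>= 6.2
plan d [ 0.4492  1.6334 -0.4805] w [-0.     -0.0005 -0.459 ] rows>= 10.6
```

```bash
python3 -m pendant '[{"dx":0,"dy":0,"dz":-0.2,"wx":0,"wy":0,"wz":0,"hand":-1},{"dx":0,"dy":0,"dz":-0.36,"wx":0,"wy":0,"wz":0,"hand":-1},{"dx":0,"dy":0,"dz":-0.48,"wx":0,"wy":0,"wz":0,"hand":-1},{"dx":0,"dy":0,"dz":-0.48,"wx":0,"wy":0,"wz":0,"hand":-1},{"dx":0.19,"dy":0.89,"dz":-0.48,"wx":0,"wy":0,"wz":-0.23,"hand":-1},{"dx":0.19,"dy":0.89,"dz":-0.48,"wx":0,"wy":0,"wz":-0.23,"hand":-1},{"dx":0.19,"dy":0.89,"dz":-0.48,"wx":0,"wy":0,"wz":-0.23,"hand":-1},{"dx":0.19,"dy":0.89,"dz":-0.48,"wx":0,"wy":0,"wz":-0.23,"hand":-1},{"dx":0.19,"dy":0.89,"dz":-0.48,"wx":0,"wy":0,"wz":-0.23,"hand":-1},{"dx":0.19,"dy":0.89,"dz":-0.48,"wx":0,"wy":0,"wz":-0.23,"hand":-1},{"dx":0.19,"dy":0.89,"dz":-0.48,"wx":0,"wy":0,"wz":-0.23,"hand":-1}]'
python3 - <<'E'
from h import *
st(); plan(.4374,-.2164,.32,1.012);plan(.4374,-.2164,.12,1.012)
E
```

```text
time: 10.65
position: [0.4586, 0.0155, 0.3181]
tool_rot: [0.0, 0.99, 0.144, -0.001]
force: [0.7, -0.5, 0.3]
opening: 1.003
t 10.65 p [0.4586 0.0155 0.3181] th 0.2897 tilt [-0.0028 -0.0005] F [ 0.7 -0.5  0.3] T [0.04 0.02 0.03] op 1.003 q [-0.11  0.16  1.82 -0.    1.17 -0.4 ]
plan d [-0.2885  0.7205 -0.0058] w [-0.0004  0.0008 -0.2299] rows>= 4.8
plan d [-0.2866  0.7207  0.6609] w [-0.0004  0.0008 -0.2299] rows>= 6.1
```

```bash
python3 -m pendant '[{"dx":-0.288,"dy":0.72,"dz":0,"wx":0,"wy":0,"wz":-0.23,"hand":-1},{"dx":-0.288,"dy":0.72,"dz":0,"wx":0,"wy":0,"wz":-0.23,"hand":-1},{"dx":-0.288,"dy":0.72,"dz":0,"wx":0,"wy":0,"wz":-0.23,"hand":-1},{"dx":-0.288,"dy":0.72,"dz":0,"wx":0,"wy":0,"wz":-0.23,"hand":-1},{"dx":-0.288,"dy":0.72,"dz":0.2,"wx":0,"wy":0,"wz":-0.23,"hand":-1},{"dx":-0.288,"dy":0.72,"dz":0.4,"wx":0,"wy":0,"wz":-0.23,"hand":-1},{"dx":-0.288,"dy":0.72,"dz":0.6,"wx":0,"wy":0,"wz":-0.23,"hand":-1},{"dx":-0.288,"dy":0.72,"dz":0.66,"wx":0,"wy":0,"wz":-0.23,"hand":-1},{"dx":-0.288,"dy":0.72,"dz":0.66,"wx":0,"wy":0,"wz":-0.23,"hand":-1}]'
python3 - <<'E'
from h import *
st(); c=cam('wrist','w7'); I=c['pixels']; P=cloud(c); z=P[...,2]
d=P-np.array([.4374,-.2164,0]);R=np.hypot(d[...,0],d[...,1])
m=(R<.035)&(abs(z-.03)<.004); (cx,cy),r=cv2.minEnclosingCircle(P[m][:,:2].astype(np.float32)); print(cx,cy,r)
d=P-np.array([cx,cy,0]);R=np.hypot(d[...,0],d[...,1])
k=(R>.0225)&(R<.032)&(z>.008)&(z<.024);q=d[k];print(len(q),np.degrees(np.arctan2(q[:,1].mean(),q[:,0].mean())))
u,v=map(int,proj(c,[cx,cy,.03]));print(u,v)
cv2.imwrite('pics/w7c.png',cv2.resize(I[v-90:v+70,u-100:u+100],None,fx=4,fy=3.7))
plan(cx,cy,.006,1.012);plan(cx,cy,.006,1.012-.0)
E
```

```text
time: 11.55
position: [0.4373, -0.2116, 0.1163]
tool_rot: [-0.004, 0.874, 0.486, -0.002]
force: [-0.2, 0.6, 0.9]
opening: 1.002
t 11.55 p [ 0.4373 -0.2116  0.1163] th 1.0143 tilt [-0.0068  0.0045] F [-0.2  0.6  0.9] T [ 0.01  0.01 -0.03] op 1.002 q [-0.59  0.47  2.01  0.    0.67 -1.6 ]
0.4372130036354065 -0.21658098697662354 0.020972922444343567
90 149.36299858422004
320 209
plan d [-0.0145  0.0118  0.3663] w [-0.0029 -0.0001  0.0008] rows>= 2.2
plan d [-0.0145  0.0118  0.3663] w [-0.0029 -0.0001  0.0008] rows>= 2.2
```

View pics/w7c.png

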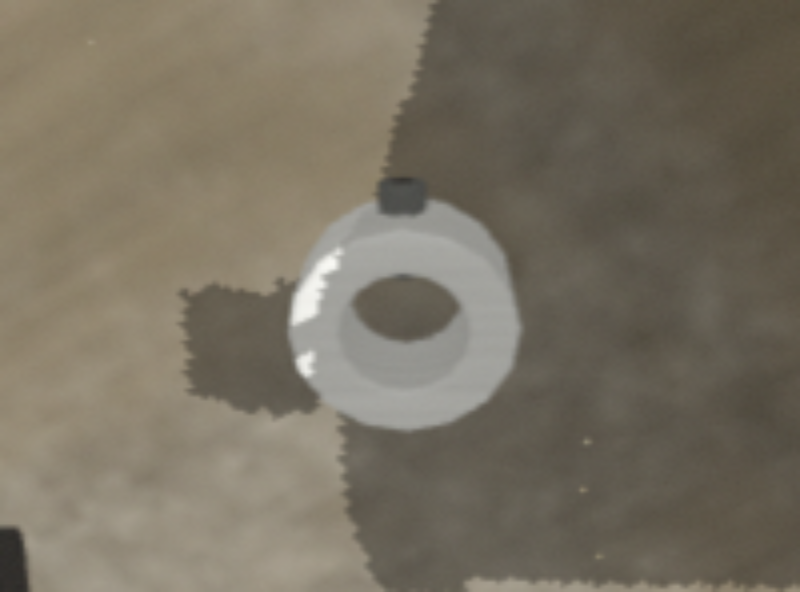

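The screw (crop 402,195) points straight up the image, square to the jaws. Let it settle, then descend.

```bash
python3 -m pendant '[{"dx":0,"dy":0,"dz":0,"wx":0,"wy":0,"wz":0,"hand":-1},{"dx":0,"dy":0,"dz":0,"wx":0,"wy":0,"wz":0,"hand":-1}]'
python3 - <<'E'
from h import *
st();plan(.4373,-.2165,.006,1.02)
E
```

```text
time: 11.8
position: [0.4398, -0.2128, 0.1222]
tool_rot: [0.0, 0.874, 0.486, 0.0]
force: [-0.7, 0.1, 0.1]
opening: 0.996
t 11.8 p [ 0.4398 -0.2128  0.1222] th 1.0155 tilt [ 0.0005 -0.0003] F [-0.7  0.1  0.1] T [-0.03  0.   -0.02] op 0.996 q [-0.59  0.46  2.   -0.    0.68 -1.6 ]
plan d [-0.0149 -0.0007  0.3874] w [ 0.0002  0.     -0.0014] rows>= 2.3
```

```bash
python3 -m pendant '[{"dx":-0.015,"dy":-0.001,"dz":0.12,"wx":0,"wy":0,"wz":0,"hand":-1},{"dx":-0.015,"dy":-0.001,"dz":0.24,"wx":0,"wy":0,"wz":0,"hand":-1},{"dx":-0.015,"dy":-0.001,"dz":0.33,"wx":0,"wy":0,"wz":0,"hand":-1},{"dx":-0.015,"dy":-0.001,"dz":0.38,"wx":0,"wy":0,"wz":0,"hand":-1},{"dx":-0.015,"dy":-0.001,"dz":0.38,"wx":0,"wy":0,"wz":0,"hand":-1},{"dx":-0.015,"dy":-0.001,"dz":0.38,"wx":0,"wy":0,"wz":0,"hand":-0.5}]' 40
python3 - <<'E'
from h import *
st();plan(.4373,-.2165,.006,1.02)
E
```

```text
time: 12.4
position: [0.4373, -0.2168, 0.0089]
tool_rot: [0.001, 0.874, 0.486, 0.0]
force: [0.3, 0.3, -0.1]
opening: 0.857
t 12.4 p [ 0.4373 -0.2168  0.0089] th 1.0154 tilt [ 0.0013 -0.0009] F [ 0.3  0.3 -0.1] T [ 0.01 -0.05  0.03] op 0.857 q [-0.6   0.66  2.07 -0.    0.4  -1.61]
plan d [ 0.0009 -0.0006  0.0096] w [ 0.0005  0.     -0.0015] rows>= 0.1
```

```bash
python3 -m pendant '[{"dx":0,"dy":0,"dz":0,"wx":0,"wy":0,"wz":0,"hand":0},{"dx":0,"dy":0,"dz":0,"wx":0,"wy":0,"wz":0,"hand":0.3},{"dx":0,"dy":0,"dz":0,"wx":0,"wy":0,"wz":0,"hand":1},{"dx":0,"dy":0,"dz":0,"wx":0,"wy":0,"wz":0,"hand":1},{"dx":0,"dy":0,"dz":0,"wx":0,"wy":0,"wz":0,"hand":1},{"dx":0,"dy":0,"dz":0,"wx":0,"wy":0,"wz":0,"hand":1},{"dx":0,"dy":0,"dz":0,"wx":0,"wy":0,"wz":0,"hand":1}]' 40
python3 - <<'E'
from h import *
st();c=cam('wrist','w8')
E
```

```text
time: 13.1
position: [0.4372, -0.217, 0.0092]
tool_rot: [0.001, 0.874, 0.486, 0.001]
force: [-0.5, 1.2, 13.3]
opening: 0.483
t 13.1 p [ 0.4372 -0.217   0.0092] th 1.0152 tilt [ 0.002  -0.0014] F [-0.5  1.2 13.3] T [0.17 0.29 0.06] op 0.483 q [-0.6   0.66  2.07 -0.    0.4  -1.61]
```

View pics/w8.png

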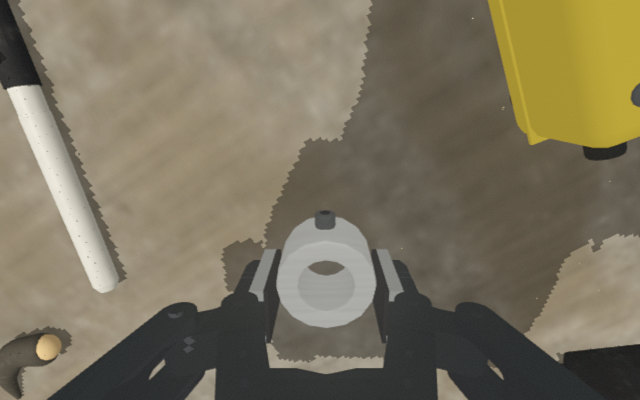

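Gripped, with the screw still pointing up the image at (325,218). Lift and measure the collar in the hand.

```bash
python3 -m pendant '[{"dx":0,"dy":0,"dz":-0.05,"wx":0,"wy":0,"wz":0,"hand":1},{"dx":0,"dy":0,"dz":-0.2,"wx":0,"wy":0,"wz":0,"hand":1},{"dx":0,"dy":0,"dz":-0.4,"wx":0,"wy":0,"wz":0,"hand":1},{"dx":0,"dy":0,"dz":-0.6,"wx":0,"wy":0,"wz":0,"hand":1},{"dx":0,"dy":0,"dz":-0.8,"wx":0,"wy":0,"wz":0,"hand":1},{"dx":0,"dy":0,"dz":-1,"wx":0,"wy":0,"wz":0,"hand":1},{"dx":0,"dy":0,"dz":-1,"wx":0,"wy":0,"wz":0,"hand":1},{"dx":0,"dy":0,"dz":-1,"wx":0,"wy":0,"wz":0,"hand":1},{"dx":0,"dy":0,"dz":-1,"wx":0,"wy":0,"wz":0,"hand":1}]' 40
cat >> h.py <<'E'
def inhand(save=None):
    s=env.get_state(); c=cam('wrist',save); P=cloud(c); R=toolR().as_matrix()
    T=(P-s['position'])@R   # tool frame
    top=(abs(T[...,0])<.03)&(T[...,1]>-.035)&(T[...,1]<.03)&(T[...,2]<.03)&(T[...,2]>-.04)
    q=T[top]; h=np.percentile(q[:,2],3)
    m=top&(abs(T[...,2]-np.median(q[:,2]))<.1)
    return c,T,top
E
python3 - <<'E'
from h import *
st(); c,T,top=inhand('w9')
h,e=np.histogram(T[top][:,2],bins=28,range=(-.04,.03)); print(list(zip(np.round(e,4),h)))
E
```

```text
time: 14.05
position: [0.4364, -0.2164, 0.3085]
tool_rot: [0.001, 0.874, 0.486, 0.0]
force: [-0.6, -0.6, -2.8]
opening: 0.483
t 14.05 p [ 0.4364 -0.2164  0.3085] th 1.0153 tilt [ 0.0015 -0.0011] F [-0.6 -0.6 -2.8] T [0.01 0.01 0.03] op 0.483 q [-0.6   0.21  1.78 -0.    1.15 -1.61]
[(np.float64(-0.04), np.int64(575)), (np.float64(-0.0375), np.int64(486)), (np.float64(-0.035), np.int64(269)), (np.float64(-0.0325), np.int64(264)), (np.float64(-0.03), np.int64(254)), (np.float64(-0.0275), np.int64(250)), (np.float64(-0.025), np.int64(243)), (np.float64(-0.0225), np.int64(472)), (np.float64(-0.02), np.int64(4707)), (np.float64(-0.0175), np.int64(682)), (np.float64(-0.015), np.int64(563)), (np.float64(-0.0125), np.int64(510)), (np.float64(-0.01), np.int64(649)), (np.float64(-0.0075), np.int64(537)), (np.float64(-0.005), np.int64(392)), (np.float64(-0.0025), np.int64(275)), (np.float64(0.0), np.int64(248)), (np.float64(0.0025), np.int64(220)), (np.float64(0.005), np.int64(220)), (np.float64(0.0075), np.int64(121)), (np.float64(0.01), np.int64(5)), (np.float64(0.0125), np.int64(0)), (np.float64(0.015), np.int64(0)), (np.float64(0.0175), np.int64(0)), (np.float64(0.02), np.int64(0)), (np.float64(0.0225), np.int64(0)), (np.float64(0.025), np.int64(0)), (np.float64(0.0275), np.int64(0))]
```

View pics/w9.png

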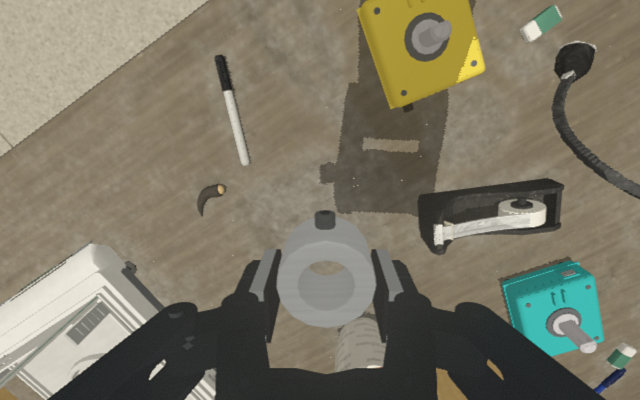

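```bash
python3 - <<'E'
from h import *
c,T,top=inhand()
m=(T[...,2]>-.0225)&(T[...,2]<-.017)&(abs(T[...,0])<.024)&(abs(T[...,1])<.03)
mm=m.astype(np.uint8); n,L,stt,_=cv2.connectedComponentsWithStats(mm); l=1+stt[1:,4].argmax(); k=L==l
q=T[k]; print(len(q),cv2.minEnclosingCircle(q[:,:2].astype(np.float32)), q[:,2].mean())
A=np.c_[q[:,:2],np.ones(len(q))]; print('tilt',np.linalg.lstsq(A,q[:,2],rcond=None)[0])
# bore centroid: hole contour
cs,hier=cv2.findContours(k.astype(np.uint8),cv2.RETR_CCOMP,cv2.CHAIN_APPROX_NONE)
for ct,hh in zip(cs,hier[0]):
    if len(ct)>40:
        pts=T[ct[:,0,1],ct[:,0,0]]; pts=pts[:, :2]
        # algebraic circle
        B=np.c_[2*pts,np.ones(len(pts))]; x=np.linalg.lstsq(B,(pts**2).sum(1),rcond=None)[0]; print('circ',x[:2],np.sqrt(x[2]+x[0]**2+x[1]**2),hh[3])
I=c['pixels']
# screw: points y<-.0225
s=(abs(T[...,0])<.012)&(T[...,1]<-.0225)&(T[...,1]>-.03)&(T[...,2]>-.013)&(T[...,2]<.005)
p=T[s]; print('screw',len(p),p.mean(0))
st(); plan(.46,.02,.33,1.08); plan(.5184,.2863,.33,1.141)
E
```

```text
5220 ((4.796869689016603e-05, -0.002013343619182706), 0.02531098946928978) -0.019044701780000187
tilt [ 0.0002895  -0.001483   -0.01904696]
circ [-0.00023521 -0.0002826 ] 0.021320901776819987 -1
circ [-0.00027375 -0.0003017 ] 0.01158509384733514 0
screw 298 [-0.00081633 -0.02539239 -0.00672979]
t 14.15 p [ 0.4361 -0.2163  0.3067] th 1.0152 tilt [-0.0016  0.001 ] F [-0.2  0.4 -1.5] T [-0.05  0.02 -0.05] op 0.482 q [-0.6   0.22  1.78 -0.    1.15 -1.61]
plan d [ 0.7111 -0.3479 -0.0769] w [-0.0006 -0.     -0.0206] rows>= 4.8
plan d [ 1.5679 -0.6507 -0.0764] w [-0.0006 -0.     -0.04  ] rows>= 10.2
```

The collar is centred in the hand (offset 0.3 mm, screw within 0.02 rad of square, underside about 10 mm below the TCP). Carry it over the lamp.

```bash
python3 -m pendant '[{"dx":0,"dy":0,"dz":-0.077,"wx":0,"wy":0,"wz":0,"hand":1},{"dx":0.12,"dy":-0.06,"dz":-0.077,"wx":0,"wy":0,"wz":-0.01,"hand":1},{"dx":0.26,"dy":-0.13,"dz":-0.077,"wx":0,"wy":0,"wz":-0.01,"hand":1},{"dx":0.41,"dy":-0.2,"dz":-0.077,"wx":0,"wy":0,"wz":-0.02,"hand":1},{"dx":0.56,"dy":-0.27,"dz":-0.077,"wx":0,"wy":0,"wz":-0.02,"hand":1},{"dx":0.68,"dy":-0.33,"dz":-0.077,"wx":0,"wy":0,"wz":-0.02,"hand":1},{"dx":0.78,"dy":-0.37,"dz":-0.077,"wx":0,"wy":0,"wz":-0.02,"hand":1},{"dx":0.86,"dy":-0.4,"dz":-0.077,"wx":0,"wy":0,"wz":-0.02,"hand":1},{"dx":0.86,"dy":-0.4,"dz":-0.077,"wx":0,"wy":0,"wz":-0.02,"hand":1},{"dx":0.86,"dy":-0.4,"dz":-0.077,"wx":0,"wy":0,"wz":-0.02,"hand":1}]'
python3 - <<'E'
from h import *
st(); plan(.5184,.2863,.33,1.141);plan(.5184,.2863,.135,1.141)
E
```

```text
time: 15.15
position: [0.4705, 0.0661, 0.3295]
tool_rot: [-0.001, 0.858, 0.514, -0.001]
force: [-0.5, 0.6, -0.6]
opening: 0.482
t 15.15 p [0.4705 0.0661 0.3295] th 1.0795 tilt [-0.0027 -0.0003] F [-0.5  0.6 -0.6] T [0.02 0.04 0.03] op 0.482 q [ 0.    0.18  1.76 -0.    1.2  -1.08]
plan d [ 0.7224 -0.2053 -0.0021] w [-0.0007  0.0005 -0.0196] rows>= 4.5
plan d [ 0.7234 -0.2039  0.6479] w [-0.0007  0.0005 -0.0196] rows>= 6.0
```

```bash
python3 -m pendant '[{"dx":0.12,"dy":-0.035,"dz":0,"wx":0,"wy":0,"wz":-0.01,"hand":1},{"dx":0.26,"dy":-0.07,"dz":0,"wx":0,"wy":0,"wz":-0.02,"hand":1},{"dx":0.41,"dy":-0.115,"dz":0,"wx":0,"wy":0,"wz":-0.02,"hand":1},{"dx":0.55,"dy":-0.155,"dz":0,"wx":0,"wy":0,"wz":-0.02,"hand":1},{"dx":0.66,"dy":-0.19,"dz":0,"wx":0,"wy":0,"wz":-0.02,"hand":1},{"dx":0.723,"dy":-0.205,"dz":0,"wx":0,"wy":0,"wz":-0.02,"hand":1},{"dx":0.723,"dy":-0.205,"dz":0,"wx":0,"wy":0,"wz":-0.02,"hand":1},{"dx":0.723,"dy":-0.205,"dz":0.15,"wx":0,"wy":0,"wz":-0.02,"hand":1},{"dx":0.723,"dy":-0.205,"dz":0.3,"wx":0,"wy":0,"wz":-0.02,"hand":1},{"dx":0.723,"dy":-0.205,"dz":0.45,"wx":0,"wy":0,"wz":-0.02,"hand":1},{"dx":0.723,"dy":-0.205,"dz":0.57,"wx":0,"wy":0,"wz":-0.02,"hand":1},{"dx":0.723,"dy":-0.205,"dz":0.645,"wx":0,"wy":0,"wz":-0.02,"hand":1},{"dx":0.723,"dy":-0.205,"dz":0.645,"wx":0,"wy":0,"wz":-0.02,"hand":1},{"dx":0.723,"dy":-0.205,"dz":0.645,"wx":0,"wy":0,"wz":-0.02,"hand":1}]'
python3 - <<'E'
from h import *
st(); c=cam('wrist','w10'); cs=cam('side','s10'); plan(.5184,.2863,.112,1.141)
d=cs['pixels'][160:240,255:355]; cv2.imwrite('pics/s10c.png',cv2.resize(d,None,fx=6,fy=6,interpolation=cv2.INTER_CUBIC))
E
```

```text
time: 16.55
position: [0.5197, 0.285, 0.1378]
tool_rot: [0.0, 0.842, 0.54, -0.0]
force: [0.4, 0.3, -1.4]
opening: 0.479
t 16.55 p [0.5197 0.285  0.1378] th 1.1397 tilt [-0.0002 -0.0003] F [ 0.4  0.3 -1.4] T [-0.04 -0.02  0.  ] op 0.479 q [ 0.39  0.55  1.74 -0.    0.85 -0.75]
plan d [-0.0004 -0.0059  0.0898] w [ 0.0005 -0.0005 -0.0002] rows>= 0.5
```

View pics/w10.png

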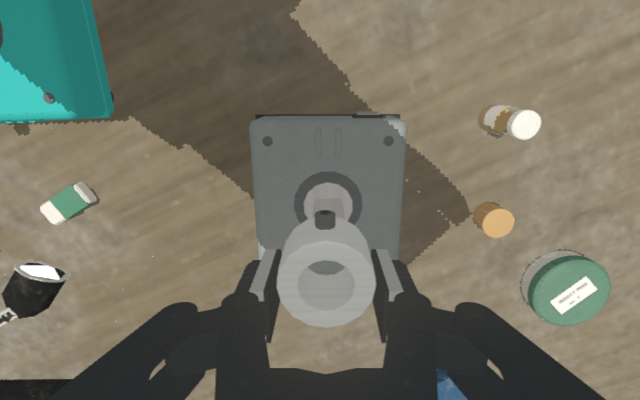

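View pics/s10c.png

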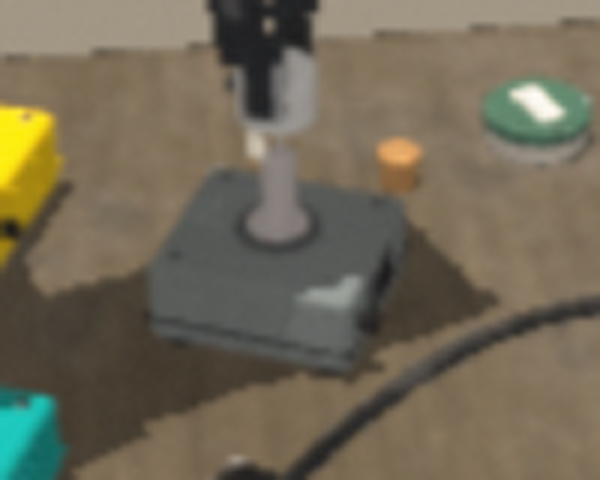

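The screw (325,218), shaft (328,200) and trough (328,139) are in line. One numeric check of the offset between collar and shaft from this view.

```bash
python3 - <<'E'
from h import *
s=env.get_state();c,T,top=inhand(); P=cloud(c); z=P[...,2]; R=toolR().as_matrix()
A=np.array([.5184,.2863,0]); d=P-A; r=np.hypot(d[...,0],d[...,1])
m=(abs(z-.055)<.0025)&(r<.09); mm=cv2.morphologyEx(m.astype(np.uint8),cv2.MORPH_OPEN,np.ones((3,3)))>0
q=T[mm]; print('case rect tool',cv2.minAreaRect(q[:,:2].astype(np.float32)), q[:,:2].min(0),q[:,:2].max(0))
rb=(abs(z-.062)<.002)&(r>.03)&(r<.056); print('ribs tool',T[rb].mean(0),rb.sum())
f=(abs(z-.058)<.0012)&(r<.0255)&(r>.0175); print('flange',f.sum())
sh=(abs(z-.061)<.0013)&(r<.019); t=T[sh]; print('shoulder x range',t[:,0].min(),t[:,0].max(),'ymin',t[:,1].min(),len(t))
sf=(z>.068)&(z<.104)&(r<.02); t=T[sf]; print('shaft',len(t), np.percentile(t[:,0],[2,98]) if len(t) else '', t.mean(0) if len(t) else '')
st()
E
```

```text
case rect tool ((-0.0004276484251022339, -0.0015566758811473846), (0.10884926468133926, 0.09911239892244339), 89.69041442871094) [-0.0499637 -0.056092 ] [0.04920425 0.05283577]
ribs tool [-0.00057632 -0.04488224  0.07813377] 238
flange 394
shoulder x range -0.01678223862355055 0.016125993785660077 ymin -0.018588929362092953 372
shaft 330 [-0.00941831  0.00909448] [ 0.0004031  -0.00724586  0.05893881]
t 16.7 p [0.5199 0.2858 0.139 ] th 1.1405 tilt [0.0024 0.0008] F [-0.5  0.7 -1. ] T [ 0.01 -0.05  0.03] op 0.478 q [ 0.39  0.55  1.74 -0.    0.85 -0.75]
```

```bash
python3 -m pendant '[{"dx":0,"dy":-0.0045,"dz":0,"wx":0,"wy":0,"wz":0,"hand":1},{"dx":0,"dy":-0.0045,"dz":0.03,"wx":0,"wy":0,"wz":0,"hand":1},{"dx":0,"dy":-0.0045,"dz":0.06,"wx":0,"wy":0,"wz":0,"hand":1},{"dx":0,"dy":-0.0045,"dz":0.07,"wx":0,"wy":0,"wz":0,"hand":1},{"dx":0,"dy":-0.0045,"dz":0.08,"wx":0,"wy":0,"wz":0,"hand":1},{"dx":0,"dy":-0.0045,"dz":0.09,"wx":0,"wy":0,"wz":0,"hand":1},{"dx":0,"dy":-0.0045,"dz":0.1,"wx":0,"wy":0,"wz":0,"hand":1},{"dx":0,"dy":-0.0045,"dz":0.1,"wx":0,"wy":0,"wz":0,"hand":1}]'
python3 - <<'E'
from h import *
st()
E
```

```text
time: 17.5
position: [0.5179, 0.2866, 0.1069]
tool_rot: [-0.0, 0.842, 0.54, -0.0]
force: [-0.9, -0.6, -1.3]
opening: 0.481
t 17.5 p [0.5179 0.2866 0.1069] th 1.1409 tilt [-0.0005 -0.0003] F [-0.9 -0.6 -1.3] T [-0.01 -0.03  0.01] op 0.481 q [ 0.39  0.59  1.76 -0.    0.79 -0.75]
```

The collar's lower rim is past the shaft's end without contact. The screw's point comes next.

```bash
python3 -m pendant '[{"dx":0,"dy":0,"dz":0.01,"wx":0,"wy":0,"wz":0,"hand":1},{"dx":0,"dy":0,"dz":0.02,"wx":0,"wy":0,"wz":0,"hand":1},{"dx":0,"dy":0,"dz":0.03,"wx":0,"wy":0,"wz":0,"hand":1},{"dx":0,"dy":0,"dz":0.04,"wx":0,"wy":0,"wz":0,"hand":1},{"dx":0,"dy":0,"dz":0.05,"wx":0,"wy":0,"wz":0,"hand":1},{"dx":0,"dy":0,"dz":0.06,"wx":0,"wy":0,"wz":0,"hand":1},{"dx":0,"dy":0,"dz":0.07,"wx":0,"wy":0,"wz":0,"hand":1},{"dx":0,"dy":0,"dz":0.07,"wx":0,"wy":0,"wz":0,"hand":1}]'
python3 - <<'E'
from h import *
st();c=cam('wrist','w11')
E
```

```text
time: 18.3
position: [0.5178, 0.2865, 0.0859]
tool_rot: [-0.0, 0.842, 0.54, -0.0]
force: [-0.6, -0.4, -2.3]
opening: 0.479
t 18.3 p [0.5178 0.2865 0.0859] th 1.1409 tilt [-0.0006 -0.0004] F [-0.6 -0.4 -2.3] T [-0.04 -0.    0.03] op 0.479 q [ 0.39  0.62  1.78 -0.    0.74 -0.75]
```

View pics/w11.png

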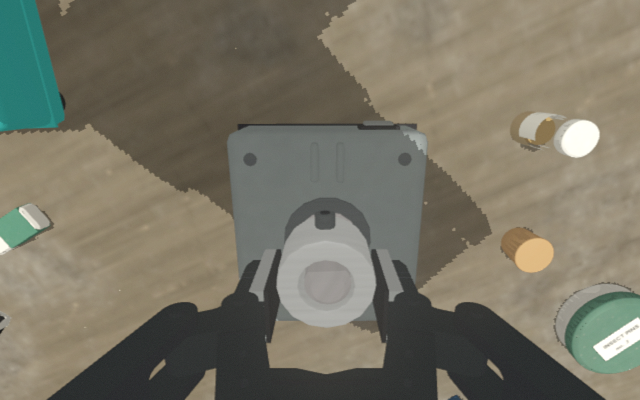

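The screw has passed onto the flat with no resistance, and the shaft's end shows in the bore at (327,283). Lowering to the shoulder.

```bash
python3 -m pendant '[{"dx":0,"dy":0,"dz":0.01,"wx":0,"wy":0,"wz":0,"hand":1},{"dx":0,"dy":0,"dz":0.02,"wx":0,"wy":0,"wz":0,"hand":1},{"dx":0,"dy":0,"dz":0.03,"wx":0,"wy":0,"wz":0,"hand":1},{"dx":0,"dy":0,"dz":0.037,"wx":0,"wy":0,"wz":0,"hand":1},{"dx":0,"dy":0,"dz":0.043,"wx":0,"wy":0,"wz":0,"hand":1},{"dx":0,"dy":0,"dz":0.043,"wx":0,"wy":0,"wz":0,"hand":1}]'
python3 - <<'E'
from h import *
st()
E
```

```text
time: 18.95
position: [0.5179, 0.2865, 0.0732]
tool_rot: [0.0, 0.842, 0.54, -0.0]
force: [1.0, 0.2, -1.2]
opening: 0.481
t 18.95 p [0.5179 0.2865 0.0732] th 1.1409 tilt [-0.0004 -0.0003] F [ 1.   0.2 -1.2] T [ 0.03  0.05 -0.04] op 0.481 q [ 0.39  0.64  1.78 -0.    0.72 -0.75]
```

```bash
python3 -m pendant '[{"dx":0,"dy":0,"dz":0.003,"wx":0,"wy":0,"wz":0,"hand":1},{"dx":0,"dy":0,"dz":0.006,"wx":0,"wy":0,"wz":0,"hand":1},{"dx":0,"dy":0,"dz":0.006,"wx":0,"wy":0,"wz":0,"hand":1}]'
python3 - <<'E'
from h import *
st()
E
python3 -m pendant '[{"dx":0,"dy":0,"dz":0.003,"wx":0,"wy":0,"wz":0,"hand":1},{"dx":0,"dy":0,"dz":0.003,"wx":0,"wy":0,"wz":0,"hand":1}]'
```

```text
time: 19.25
position: [0.518, 0.2866, 0.0716]
tool_rot: [0.0, 0.842, 0.54, -0.0]
force: [1.2, 0.7, -1.0]
opening: 0.479
t 19.25 p [0.518  0.2866 0.0716] th 1.1409 tilt [-0.0001 -0.0001] F [ 1.2  0.7 -1. ] T [-0.05  0.02 -0.02] op 0.479 q [ 0.39  0.64  1.79 -0.    0.71 -0.75]
time: 19.45
position: [0.518, 0.2866, 0.0707]
tool_rot: [0.0, 0.842, 0.54, -0.0]
force: [-0.7, 0.3, -1.7]
opening: 0.472
```

No contact yet, so I'm continuing in 0.6 mm steps.

```bash
python3 -m pendant '[{"dx":0,"dy":0,"dz":0.002,"wx":0,"wy":0,"wz":0,"hand":1},{"dx":0,"dy":0,"dz":0.002,"wx":0,"wy":0,"wz":0,"hand":1},{"dx":0,"dy":0,"dz":0.002,"wx":0,"wy":0,"wz":0,"hand":1}]'
python3 -m pendant '[{"dx":0,"dy":0,"dz":0.002,"wx":0,"wy":0,"wz":0,"hand":1},{"dx":0,"dy":0,"dz":0.002,"wx":0,"wy":0,"wz":0,"hand":1},{"dx":0,"dy":0,"dz":0.002,"wx":0,"wy":0,"wz":0,"hand":1}]'
```

```text
time: 19.75
position: [0.518, 0.2866, 0.0704]
tool_rot: [0.0, 0.842, 0.54, 0.0]
force: [-1.2, 0.3, 2.7]
opening: 0.48
time: 20.05
position: [0.5181, 0.2866, 0.0703]
tool_rot: [0.0, 0.842, 0.54, 0.0]
force: [-2.6, -1.2, 8.9]
opening: 0.479
```

It is seated on the shoulder: the TCP stopped at 70.3 mm, matching the expected 70–71 mm, with 9 N pressing upward. Final check pictures next.

```bash
python3 - <<'E'
from h import *
st(); c,T,top=inhand('w12'); P=cloud(c); z=P[...,2]; A=np.array([.5184,.2863,0]); r=np.hypot(*(P-A)[...,:2].transpose(2,0,1))
m=(abs(z-.091)<.004)&(r<.024)&(r>.011); q=P[m]; print('collar top z',np.median(q[:,2]),len(q)); 
a=np.c_[q[:,:2]-A[:2],np.ones(len(q))]; print('tilt',np.linalg.lstsq(a,q[:,2],rcond=None)[0])
t=(r<.0085)&(z>.1); print('tip z',np.median(z[t]),t.sum())
s=(abs(T[...,0])<.012)&(T[...,1]<-.0225)&(T[...,1]>-.03)&(T[...,2]>-.013)&(T[...,2]<.005);print('screw tool',T[s].mean(0),s.sum())
rb=(abs(z-.062)<.002)&(r>.034)&(r<.056); print('ribs tool',T[rb].mean(0),rb.sum())
cs=cam('side')['pixels']; cv2.imwrite('pics/s12.png',cv2.resize(cs[160:240,255:355],None,fx=6,fy=6,interpolation=cv2.INTER_CUBIC))
E
```

```text
t 20.05 p [0.5181 0.2866 0.0703] th 1.141 tilt [0.0005 0.0001] F [-2.6 -1.2  8.9] T [-0.21  0.55  0.02] op 0.479 q [ 0.39  0.65  1.79 -0.    0.71 -0.75]
collar top z 0.0894018789086047 4258
tilt [ 0.01290378 -0.0075628   0.08956492]
tip z 0.10414290205898799 1413
screw tool [-0.00107696 -0.0254157  -0.00671841] 301
ribs tool [-5.44485682e-05 -4.24585824e-02  9.59887733e-03] 483
```

View pics/w12.png

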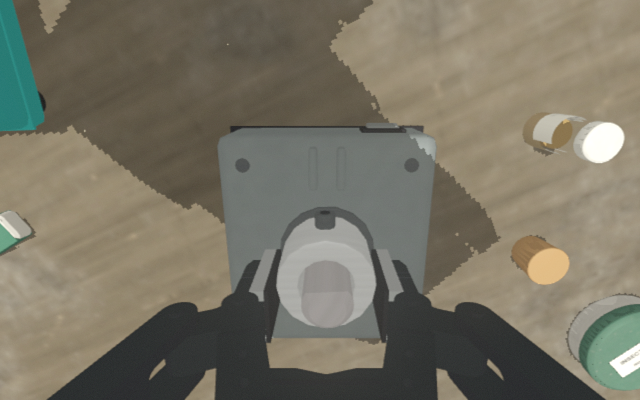

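View pics/s12.png

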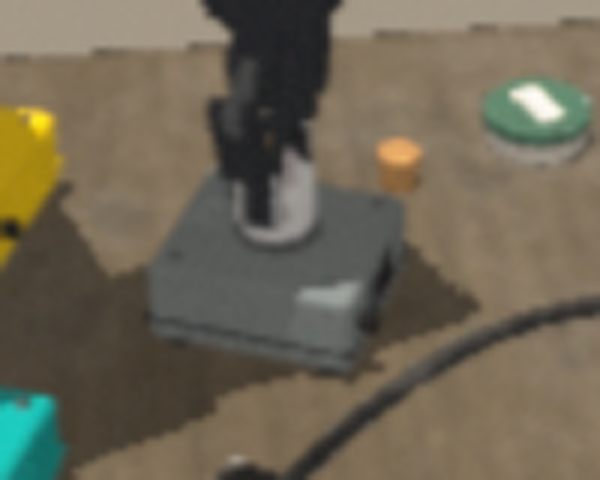

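Shaft tip minus collar top is 14.7 mm (15 mm expected when home). The screw (325,218) points between the ribs (313 and 341 at y=168), and the tilt is about 0.015 rad. Hold briefly and hand in.

```bash
python3 -m pendant '[{"dx":0,"dy":0,"dz":0,"wx":0,"wy":0,"wz":0,"hand":1},{"dx":0,"dy":0,"dz":0,"wx":0,"wy":0,"wz":0,"hand":1},{"dx":0,"dy":0,"dz":0,"wx":0,"wy":0,"wz":0,"hand":1}]' 40
python3 - <<'E'
from h import *
print(env.close_job())
E
```

```text
time: 20.45
position: [0.5181, 0.2866, 0.0703]
tool_rot: [0.0, 0.842, 0.54, 0.0]
force: [-3.5, -1.3, 8.1]
opening: 0.484
the job is handed in; nothing more can be done
None
```

The collar is home on the shaft's shoulder with its screw on the flat, pointing at the trough. I handed the job in at about 20.5 s, still gripping it; no verdict was reported.

- **Flat and shaft:** I closed on the shaft with one finger on the flat (jaw gap 15.6 mm, 16 expected) and turned it about 1.09 rad. After I let go, the picture showed the flat facing the trough.
- **Collar:** I gripped it square to its screw, carried it over the lamp and lowered it. Nothing resisted until it met the shoulder, where the upward force was about 9 N.
- **Last checks:**
  - The shaft's end stands 14.7 mm above the collar (15 mm when home).
  - The collar tilts about 0.015 rad.
  - The screw is within about 0.04 rad of the trough's direction.
  - The grip was set to 40 N, with the jaws stopped on the collar.
- **Disagreements and gaps:**
  - My estimates of the shaft's position differed by 1 to 2 mm (by touch and by camera), which did not hinder the fit.
  - In the last picture, camera heights read 1.5 to 2 mm low, about the size of the calibration error.
  - I took no position measurement of the bystanders at the end. The cork and vial still stand in the last pictures, and I did not go near the weight or eraser.

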